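Line up the spacer blocks by height on the set-up rail

TASK

Get the off-contact spacer blocks ready for setting up the screen: put the four white blocks on the black pads of the set-up rail in order of height, the tallest on the pad next to the steel end post and the lowest on the pad farthest from it. Stand each block centred on its own pad, the same way up as it stands on the table.

Things in the scene. Friction and masses are not known exactly. Their poses are not given: they have to be found in the camera images.
- block_12_center (a point): Centre (half-way up) of a loose plain white plastic spacer block with a small hole in its top, 12 mm high, 20 x 50 mm seen from above (20 along its x, 50 along its y): the lowest and longest. It starts upright on the table, so z up; x and y lie along its sides. 20 to 130 g.
- block_18_center (a point): Centre (half-way up) of a loose plain white plastic spacer block with a small hole in its top, 18 mm high, 25 x 40 mm seen from above (25 along its x, 40 along its y): the second lowest. It starts upright on the table, so z up; x and y lie along its sides. 20 to 130 g.
- block_30_center (a point): Centre (half-way up) of a loose plain white plastic spacer block with a small hole in its top, 30 mm high, 30 x 30 mm seen from above: a cube, the second tallest. It starts upright on the table, so z up; x and y lie along its sides. 20 to 130 g.
- block_44_center (a point): Centre (half-way up) of a loose plain white plastic spacer block with a small hole in its top, 44 mm high, 34 x 34 mm seen from above: an upright block, the tallest. It starts upright on the table, so z up; x and y lie along its sides. 20 to 130 g.
- pad_1: An outermost pad of four identical square black rubber pads, 58 x 58 mm and 3 mm thick, fixed 80 mm apart in a straight row (in the order pad_1, 2, 3, 4) on a flat aluminium rail 70 x 384 mm, 8 mm thick, which is fixed to the table. Origin: centre of the pad's underside, 8 mm above the table; the pad's top is 11 mm above the table. Its y axis runs along the row, its x axis across it.
- pad_2: An inner pad, between pad_1 and pad_3 of four identical square black rubber pads, 58 x 58 mm and 3 mm thick, fixed 80 mm apart in a straight row (in the order pad_1, 2, 3, 4) on a flat aluminium rail 70 x 384 mm, 8 mm thick, which is fixed to the table. Origin: centre of the pad's underside, 8 mm above the table; the pad's top is 11 mm above the table. Its y axis runs along the row, its x axis across it.
- pad_3: An inner pad, between pad_2 and pad_4 of four identical square black rubber pads, 58 x 58 mm and 3 mm thick, fixed 80 mm apart in a straight row (in the order pad_1, 2, 3, 4) on a flat aluminium rail 70 x 384 mm, 8 mm thick, which is fixed to the table. Origin: centre of the pad's underside, 8 mm above the table; the pad's top is 11 mm above the table. Its y axis runs along the row, its x axis across it.
- pad_4: The other outermost pad of four identical square black rubber pads, 58 x 58 mm and 3 mm thick, fixed 80 mm apart in a straight row (in the order pad_1, 2, 3, 4) on a flat aluminium rail 70 x 384 mm, 8 mm thick, which is fixed to the table. Origin: centre of the pad's underside, 8 mm above the table; the pad's top is 11 mm above the table. Its y axis runs along the row, its x axis across it.
- end_post: Fixed upright steel post, 16 mm thick and 30 mm tall, on the centre line of the rail at one of its two ends, 53 mm beyond the outermost pad there (which end differs from start to start; at the other end there is only a flat steel cap 2 mm high). Origin: centre of its foot, on the rail's top.
- toggle_clamp_jig: Not to be handled: a fixed clamping jig that stands among the blocks, always at the same place, turned 0.14 rad; a white base plate 120 mm along its x by 180 mm along its y with a clamp and an upright red handle, 165 mm tall in all. Carry things over it with more than 165 mm under the fingertips and the carried block, or pass round it. Origin: centre of its underside, on the table.

How it is judged:
By the outcome, as a careful person would: the job done as asked, in the order asked, and still so for the second after the job is handed in, with the robot touching nothing.
It also fails if it takes over 115 s, if anything falls off the work surface, if the arm or the gripper's body presses on something with over 40 N, if the wrist force passes 120 N, or if a joint passes its speed limit or range.

ROBOT

A 6-joint arm with a two-finger parallel gripper is mounted at the origin on a cart in front of the work surface, level with it; the furniture and walls round the work are solid. World frame = base frame: x ahead of the robot, y to its left, z up, the work surface at z = 0. Lengths are in mm, angles in rad, forces in N, time in s.
With the tool pointing down it reaches from about 275 to 750 mm from the base axis. Payload 10.2 kg.
Tool frame: the origin (TCP) lies at the very end of the fingers, on their centre line; the grasp point (between the pads) lies 19 mm behind it; x points along the fingers, y is the direction in which the jaws open and shut, and the axes are right-handed (so a half turn about x gives the same grasp; the last joint's range is limited). The gripper opens to 85 mm and grips with 20 to 120 N. Pads are 22 mm wide; open, the fingers measure 114 mm over their backs; the gripper's body (76 mm by 85 mm) begins 54 mm behind the grasp point. The pads swing forward as they close: fully open they stand 13 mm farther back than shut.
Start: joints at [1.125, 0.313, 1.498, -0, 1.331, -0.223], TCP at [116.017, 512.027, 231.294] pointing down, gripper open.
Joint ranges: [-2.94, 2.94], [-0.97, 2.17], [0.19, 2.56], [-1.23, 4.37], [0.02, 3.11], [-2.88, 2.88]. Speed limits (rad/s): [2.39, 2.39, 3.01, 3.14, 3.14, 3.14].

INTERFACE

Orientations are given as a unit quaternion [w, x, y, z].
In Python, from rig import ctrl, viewer, finish_job gives the robot as it stands.
- The arm moves only by the tool carry_out, never from a script. Its argument "targets" is a list of rows, each an object of numbers: "x", "y", "z": the shift along the world's x, y, z in m; "ax", "ay", "az": the turn, a rotation vector about the world's x, y, z in rad; "hand": the opening, from -1 (shut) to 1 (fully open). A call has 1 to 5 rows; each row is the pose to reach, as a shift and turn from the pose commanded when the call began; what a row does not reach only later rows make up. A row lasts 1/8 s, in which the tool goes at most 62.5 mm and 10.7 degrees, less where a joint would pass 70% of its speed; a pose out of reach is approached as far as the arm can. A call with a gripper value outside its range is refused whole. The fingers move at their own pace and stop on an object; "grip_force" is the grip in N (left out, the last holds). Time passes only in rows, so rows that repeat a pose let the fingers close. It gives the time, the measured TCP pose, the force and the opening at its end, in the units of the state.
- ctrl.sense(): the state, without advancing time (a new reading comes with each control period).
- viewer.capture(name): name is "side" or "top"; returns the picture (420x560x3 uint8, blue, green, red); there is no depth.
- viewer.camera_info(name): a dict with "fx", "fy", "cx", "cy" (pixels), "k1" (the pictures are not rectified: a ray, as slopes to the right and down, at radius r is drawn at 1 + k1 r^2 times it, then the intrinsics apply), "R" (3x3) and "t" (3): a world point X has camera coordinates R X + t. Camera axes: x right, y down, z forward; pixel columns grow to the right and rows downward; lengths in mm; the calibration is good to about 2 mm. A picture is of the moment at which its call begins. camera_info takes no time and is no camera call.
- finish_job(): hands the job in, once; it reports no verdict.
The state is a dict: "time_s": time; "joints": joint angles; "dq": joint speeds; "tau": joint torques, N m; "eef_pos": TCP position; "ee_rot": TCP orientation; "force": force on the tool from outside, world axes, zero at the start; "wrist_torque": the same for the moment, N m; "grip_width": opening from 0.0 (shut) to 1.0 (fully open).
Only numpy, scipy, OpenCV 4.12 (cv2) and the standard library are available. Lean on these libraries where they do the work, as an engineer would, in place of code of your own. Each camera call takes 0.05 s, during which the arm holds its last target. There are 200 camera calls.

## Working session

There is one attempt and no reset: what is moved stays moved. The work goes in short steps, Python scripts to look and compute and a tool call to move; the robot and the scene stay as the last step left them, time stands still between calls to the robot, and variables do not carry over. Pictures are saved under pics/ and viewed, about 12 in all and at most 16, crops included, and the job is handed in when it is done.

Besides the shell and the picture viewer there is one more tool, called after "Call:" by a JSON object that holds its "op" and its "data". carry_out: Moves the arm, as the interface text tells. Its arguments: {"type":"object","properties":{"targets":{"type":"array"},"grip_force":{"type":"number"}},"required":["targets"]}

```bash
mkdir -p pics; ls
python3 - <<'E'
from rig import ctrl, viewer
import cv2, pprint
for n in("top","side"):
    cv2.imwrite(f"pics/{n}0.png",viewer.capture(n)); pprint.pprint(viewer.camera_info(n))
print(ctrl.sense())
E
```

```text
pics
{'R': array([[ 0.00237311, -0.9999762 ,  0.00647799],
       [-0.99819923, -0.00275708, -0.0599225 ],
       [ 0.05993893, -0.00632412, -0.99818201]]),
 'cx': 280.31888020486997,
 'cy': 205.4225984217402,
 'fx': 391.12029134846324,
 'fy': 391.12029134846324,
 'k1': -0.08744546898449337,
 't': array([ -67.10179881,  569.21525358, 1199.73411031])}
{'R': array([[ 0.82067559, -0.57089205,  0.02395505],
       [-0.19620738, -0.32093332, -0.92655516],
       [ 0.53665095,  0.75570105, -0.37539538]]),
 'cx': 272.9253522308161,
 'cy': 209.1451052545397,
 'fx': 480.89146914980375,
 'fy': 480.89146914980375,
 'k1': 0.04452983232132962,
 't': array([-522.419019  ,  134.46834549,  915.47065681])}
{'time_s': 0.1, 'joints': array([ 1.12461020e+00,  3.13389630e-01,  1.49835781e+00,  1.34454681e-05,
        1.33100112e+00, -2.23377922e-01]), 'dq': array([ 0.00047174, -0.00012331, -0.00079328, -0.00127712,  0.00017763,
        0.00136452]), 'tau': array([ 1.89507671e-03, -4.12892997e+01, -2.60141104e+01, -2.41268663e-04,
        2.99876730e-03, -1.67312487e-05]), 'eef_pos': array([115.90509021, 511.81187906, 230.79580712]), 'ee_rot': array([ 0.70258453,  0.0782284 ,  0.7028618 , -0.07899733]), 'force': array([-5.53882130e-04,  2.01393513e-01, -9.65447670e-01]), 'wrist_torque': array([-0.06551219, -0.00989693, -0.03166421]), 'grip_width': 0.9995536815332968}
```

View pics/top0.png

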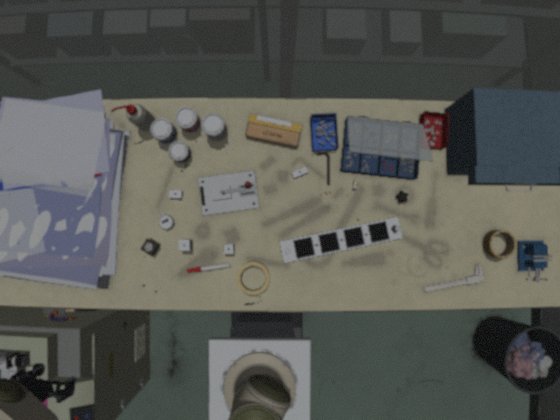

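View pics/side0.png

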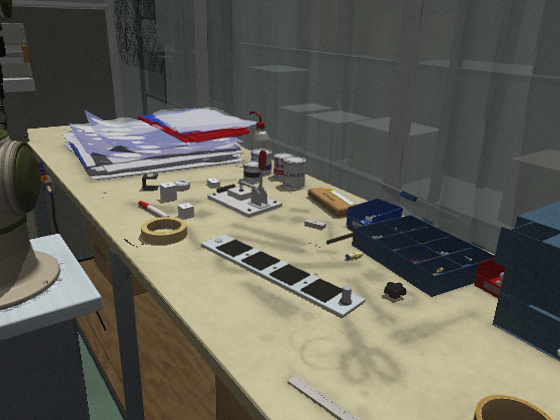

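The post is at the right end of the rail (top ~(395,229), side (347,297)). Candidate blocks in the top view are near (175,195), (185,245), (229,249) and (300,173). I'll zoom in and measure.

```bash
cat > h.py <<'E'
import numpy as np, cv2
from rig import ctrl, viewer
def ray(n,uv):
    c=viewer.camera_info(n); K=np.array([[c['fx'],0,c['cx']],[0,c['fy'],c['cy']],[0,0,1.]])
    p=cv2.undistortPoints(np.array(uv,float).reshape(-1,1,2),K,np.array([c['k1'],0,0,0.]))[:,0]
    d=np.c_[p,np.ones(len(p))]@c['R']; return -c['R'].T@c['t'],d
def plane(n,uv,z):
    o,d=ray(n,uv); return o+d*((z-o[2])/d[:,2])[:,None]
def proj(n,X):
    c=viewer.camera_info(n); K=np.array([[c['fx'],0,c['cx']],[0,c['fy'],c['cy']],[0,0,1.]])
    return cv2.projectPoints(np.array(X,float).reshape(-1,1,3),cv2.Rodrigues(c['R'])[0],c['t'],K,np.array([c['k1'],0,0,0.]))[0][:,0]
E
python3 - <<'E'
from h import *
im=cv2.imread("pics/top0.png"); s=cv2.imread("pics/side0.png")
cv2.imwrite("pics/topc.png",cv2.resize(im[160:270,155:355],None,fx=4,fy=4,interpolation=cv2.INTER_CUBIC))
cv2.imwrite("pics/sidec.png",cv2.resize(s[160:250,130:350],None,fx=3.6,fy=3.6,interpolation=cv2.INTER_CUBIC))
g=cv2.cvtColor(im,cv2.COLOR_BGR2HSV)
m=((g[...,1]<40)&(g[...,2]>125)).astype('uint8')
m[:160]=0;m[265:]=0;m[:,:150]=0;m[:,415:]=0
for c in cv2.findContours(m,cv2.RETR_EXTERNAL,cv2.CHAIN_APPROX_NONE)[0]:
    a=cv2.contourArea(c)
    if a>15: print("W",a,cv2.minAreaRect(c))
k=(g[...,2]<45).astype('uint8'); k[:210]=0;k[265:]=0;k[:,:280]=0;k[:,410:]=0
for c in cv2.findContours(k,cv2.RETR_EXTERNAL,cv2.CHAIN_APPROX_NONE)[0]:
    if cv2.contourArea(c)>100:
        r=cv2.minAreaRect(c); print("pad",r,plane("top",[r[0]],11).round(1))
E
```

```text
W 74.5 ((227.0, 249.0), (10.0, 10.0), 90.0)
W 120.0 ((182.0, 244.5), (12.0, 15.0), -0.0)
W 278.5 ((287.5, 248.5), (19.0, 27.0), -0.0)
W 109.0 ((317.2038269042969, 245.35623168945312), (24.042211532592773, 11.164109230041504), 76.60750579833984)
W 104.5 ((340.25, 240.25001525878906), (22.945589065551758, 10.198039054870605), 78.69007110595703)
W 271.0 ((394.85296630859375, 228.4117889404297), (26.92145538330078, 15.037208557128906), 75.96376037597656)
W 145.0 ((360.9890441894531, 228.34402465820312), (27.308279037475586, 28.827686309814453), 19.179006576538086)
W 124.5 ((163.25, 221.25001525878906), (14.849242210388184, 14.142135620117188), 45.0)
W 94.5 ((175.09999084472656, 189.70001220703125), (13.281566619873047, 18.341211318969727), 18.434947967529297)
W 1449.0 ((227.35499572753906, 189.269775390625), (43.32630157470703, 56.657470703125), 82.23483276367188)
W 92.5 ((299.75, 170.24998474121094), (8.538147926330566, 16.443843841552734), 71.56504821777344)
pad ((303.6346130371094, 247.17306518554688), (15.885406494140625, 15.689291000366211), 78.69007110595703) [[ 439.8 -138.6   11. ]]
pad ((328.60400390625, 242.07200622558594), (15.920805931091309, 15.831363677978516), 79.69515228271484) [[ 455.7 -216.6   11. ]]
pad ((353.4000244140625, 236.7999725341797), (15.61899471282959, 15.402064323425293), 77.47119140625) [[ 472.1 -294.5   11. ]]
pad ((378.1922912597656, 231.4615478515625), (15.49317455291748, 15.493175506591797), 78.69007110595703) [[ 488.7 -373.1   11. ]]
```

View pics/topc.png

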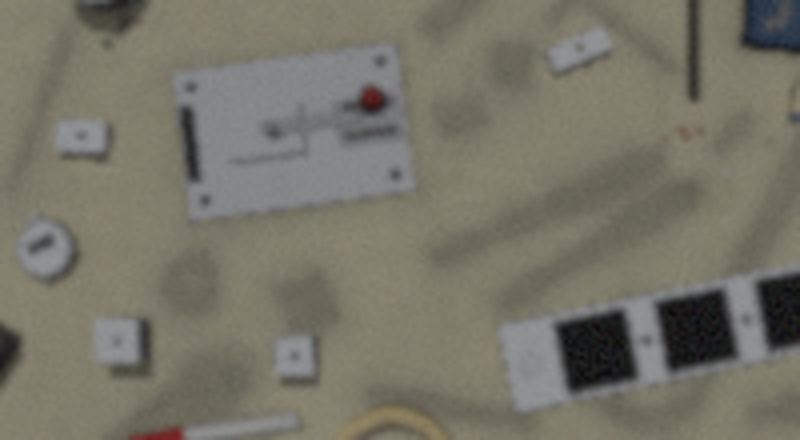

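View pics/sidec.png

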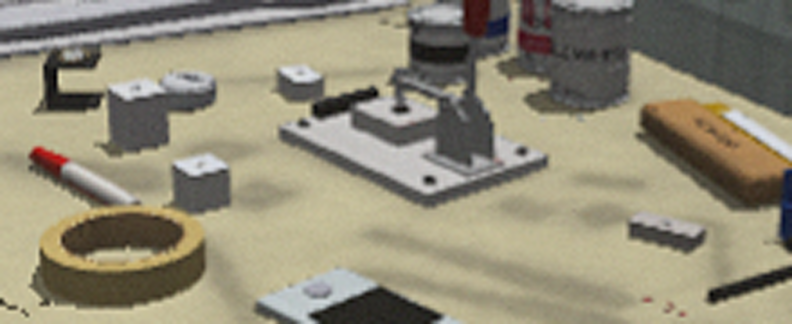

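Top crop: blocks 12 at about (300,172), 18 at (175.5,194.5), 44 at (184.5,245.5) and 30 at (229,249.5). The round white item at (166,222) is not a block. Side view agrees: tall block by the tape tin, cube by the pen. Next I'll get accurate centres and yaws.

Run:
```python
from h import *
ims=np.mean([viewer.capture("top").astype(float) for _ in range(6)],0).astype('uint8')
cv2.imwrite("pics/top1.png",ims)
B={12:(300,172.2),18:(175.5,194.5),44:(184.5,245.5),30:(229,249.5)}
S=8; vis=[]
for h,(u,v) in B.items():
    x0,y0=int(u)-13,int(v)-13
    c=cv2.resize(ims[y0:y0+27,x0:x0+27],None,fx=S,fy=S,interpolation=cv2.INTER_CUBIC)
    g=cv2.cvtColor(c,cv2.COLOR_BGR2GRAY).astype(float); sat=(c.max(2).astype(float)-c.min(2))
    # blueness: white vs beige background
    m=((sat<22)&(g>np.percentile(g[80:136,80:136],60)*0.86)).astype('uint8')
    m=cv2.morphologyEx(m,cv2.MORPH_CLOSE,np.ones((25,25)));m=cv2.morphologyEx(m,cv2.MORPH_OPEN,np.ones((15,15)))
    cs=cv2.findContours(m,cv2.RETR_EXTERNAL,cv2.CHAIN_APPROX_NONE)[0]
    k=max(cs,key=lambda q:cv2.contourArea(q)if cv2.pointPolygonTest(q,(108,108),False)>=0 else 0)
    px=(k[:,0]+.5)/S-.5+[x0,y0]
    W=plane("top",px,h)[:,:2]
    r=cv2.minAreaRect(W.astype('float32')); M=cv2.moments(W.astype('float32'))
    print(h,"ctr",np.round(r[0],1),"mom",round(M['m10']/M['m00'],1),round(M['m01']/M['m00'],1),"size",np.round(r[1],1),"ang",round(r[2],1))
    cv2.drawContours(c,[k],-1,(0,0,255),1); vis.append(c)
    print("  side px",proj("side",[r[0][0],r[0][1],h]).round(1))
cv2.imwrite("pics/v.png",np.hstack(vis)[:,:])
o=cv2.resize(np.hstack(vis),(800,200));cv2.imwrite("pics/v.png",o)
```

```text
12 ctr [ 675.2 -127.4] mom 666.4 -126.3 size [85.2 84.6] ang 0.1
  side px [[315.7 222.1]]
18 ctr [604.2 255.7] mom 602.7 252.0 size [85.1 68. ] ang 1.0
  side px [[214.9 181.2]]
44 ctr [446.5 238.1] mom 449.0 241.9 size [81.6 60.8] ang 0.5
  side px [[166.6 183.4]]
30 ctr [434.5  91.5] mom 423.6 88.1 size [82.2 82.8] ang 0.3
  side px [[186.2 206. ]]
```

View pics/v.png

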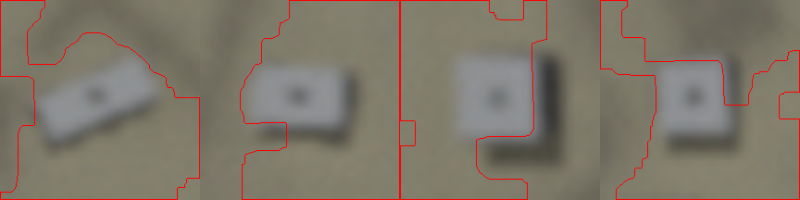

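The masks leaked into the background. The faces stand out in the blue channel, so I'll threshold that.

Run:
```python
from h import *
ims=cv2.imread("pics/top1.png")
B={12:(300,172.2),18:(175.5,194.5),44:(184.5,245.5),30:(229,249.5)}
S=8; vis=[]
for h,(u,v) in B.items():
    x0,y0=int(u)-13,int(v)-13
    c=cv2.resize(ims[y0:y0+27,x0:x0+27],None,fx=S,fy=S,interpolation=cv2.INTER_CUBIC)
    b=c[...,0].astype(float); bg=np.median(b); fg=np.percentile(b,97)
    m=(b>(bg+fg)/2).astype('uint8')
    cs=cv2.findContours(m,cv2.RETR_EXTERNAL,cv2.CHAIN_APPROX_NONE)[0]
    k=max(cs,key=cv2.contourArea)
    W=plane("top",(k[:,0]+.5)/S-.5+[x0,y0],h)[:,:2]
    r=cv2.minAreaRect(W.astype('float32')); M=cv2.moments(W.astype('float32'))
    print(h,round(bg),round(fg),"ctr",np.round(r[0],1),"mom",round(M['m10']/M['m00'],1),round(M['m01']/M['m00'],1),"size",np.round(r[1],1),"ang",round(r[2],1),"side",proj("side",[*r[0],h]).round(1))
    cv2.drawContours(c,[k],-1,(0,0,255),1); vis.append(c)
cv2.imwrite("pics/v2.png",cv2.resize(np.hstack(vis),(800,200)))
```

```text
12 106 146 ctr [ 677.  -126.1] mom 676.9 -126.0 size [18.7 48.2] ang 23.3 side [[316.  221.8]]
18 108 145 ctr [606.6 266.2] mom 606.3 265.9 size [24.  38.4] ang 0.1 side [[213.9 180.1]]
44 108 146 ctr [448.  229.3] mom 447.7 229.4 size [32.7 32.3] ang 1.7 side [[168.4 184.3]]
30 106 145 ctr [436.2  94.6] mom 435.8 94.6 size [28.  28.1] ang 1.3 side [[186.2 205.5]]
```

View pics/v2.png

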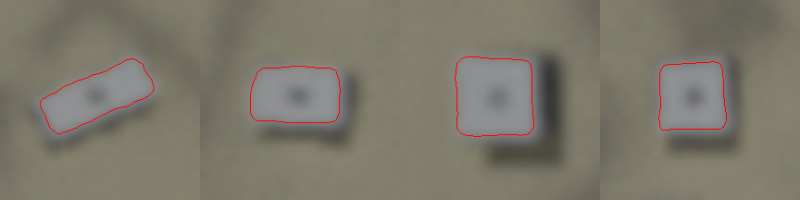

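The areas match the known sizes, and the side-view projections land on the holes (block 44 gives (168,184)). The jaw direction at the start is -0.223 rad from world y. Block 44 goes first: jaws along world x, above (448,229).

Call:
{"op": "carry_out", "data": {"targets": [{"x": 0.332, "y": -0.2825, "z": -0.06, "az": -1.348, "hand": 0.6}, {"x": 0.332, "y": -0.2825, "z": -0.06, "az": -1.348, "hand": 0.6}, {"x": 0.332, "y": -0.2825, "z": -0.06, "az": -1.348, "hand": 0.6}, {"x": 0.332, "y": -0.2825, "z": -0.06, "az": -1.348, "hand": 0.6}, {"x": 0.332, "y": -0.2825, "z": -0.06, "az": -1.348, "hand": 0.6}], "grip_force": 40}}

```text
invalid input at $.targets[0]: expected keys x, y, z, ax, ay, az, hand
```

Call:
{"op": "carry_out", "data": {"targets": [{"x": 0.332, "y": -0.2825, "z": -0.06, "ax": 0, "ay": 0, "az": -1.348, "hand": 0.6}, {"x": 0.332, "y": -0.2825, "z": -0.06, "ax": 0, "ay": 0, "az": -1.348, "hand": 0.6}, {"x": 0.332, "y": -0.2825, "z": -0.06, "ax": 0, "ay": 0, "az": -1.348, "hand": 0.6}, {"x": 0.332, "y": -0.2825, "z": -0.06, "ax": 0, "ay": 0, "az": -1.348, "hand": 0.6}, {"x": 0.332, "y": -0.2825, "z": -0.06, "ax": 0, "ay": 0, "az": -1.348, "hand": 0.6}], "grip_force": 40}}

```text
time_s: 1.02
eef_pos: [353.1, 309.9, 188.7]
ee_rot: [0.59, 0.39, 0.59, -0.389]
force: [1.0, 1.8, 0.7]
grip_width: 0.8
```

Call:
{"op": "carry_out", "data": {"targets": [{"x": 0.048, "y": -0.04, "z": -0.04, "ax": 0, "ay": 0, "az": -0.18, "hand": 0.6}, {"x": 0.095, "y": -0.0805, "z": -0.08, "ax": 0, "ay": 0, "az": -0.36, "hand": 0.6}, {"x": 0.095, "y": -0.0805, "z": -0.09, "ax": 0, "ay": 0, "az": -0.403, "hand": 0.6}, {"x": 0.095, "y": -0.0805, "z": -0.09, "ax": 0, "ay": 0, "az": -0.403, "hand": 0.6}]}}

```text
time_s: 1.52
eef_pos: [446.7, 229.9, 97.4]
ee_rot: [0.501, 0.498, 0.502, -0.499]
force: [0.6, -0.1, 0.8]
grip_width: 0.801
```

```bash
cat > st.py <<'E'
from h import *
s=ctrl.sense(); w,x,y,z=s['ee_rot']
yx,yy=2*(x*y-w*z),1-2*(x*x+z*z)
print(s['time_s'],s['eef_pos'].round(1),"psi",round(float(np.arctan2(-yx,yy)),3),"f",s['force'].round(1),"w",round(s['grip_width']*85,1))
E
python3 st.py
```

```text
1.525 [446.7 229.9  97.4] psi -1.565 f [ 0.6 -0.1  0.8] w 68.0
```

Call:
{"op": "carry_out", "data": {"targets": [{"x": 0.001, "y": -0.0005, "z": -0.05, "ax": 0, "ay": 0, "az": -0.005, "hand": 0.6}, {"x": 0.001, "y": -0.0005, "z": -0.09, "ax": 0, "ay": 0, "az": -0.005, "hand": 0.6}, {"x": 0.001, "y": -0.0005, "z": -0.09, "ax": 0, "ay": 0, "az": -0.005, "hand": -1}, {"x": 0.001, "y": -0.0005, "z": -0.09, "ax": 0, "ay": 0, "az": -0.005, "hand": -1}, {"x": 0.001, "y": -0.0005, "z": -0.09, "ax": 0, "ay": 0, "az": -0.005, "hand": -1}]}}

```text
time_s: 2.15
eef_pos: [448.8, 231.1, 10.8]
ee_rot: [0.501, 0.5, 0.5, -0.498]
force: [-1.2, 1.8, 7.2]
grip_width: 0.392
```

```bash
python3 st.py
```

```text
2.15 [448.8 231.1  10.8] psi -1.568 f [-1.2  1.8  7.2] w 33.3
```

Call:
{"op": "carry_out", "data": {"targets": [{"x": 0, "y": 0, "z": 0.06, "ax": 0, "ay": 0, "az": 0, "hand": -1}, {"x": 0, "y": -0.03, "z": 0.1, "ax": 0, "ay": 0, "az": 0, "hand": -1}, {"x": 0, "y": -0.085, "z": 0.11, "ax": 0, "ay": 0, "az": 0, "hand": -1}, {"x": 0, "y": -0.145, "z": 0.11, "ax": 0, "ay": 0, "az": 0.05, "hand": -1}, {"x": 0, "y": -0.205, "z": 0.11, "ax": 0, "ay": 0, "az": 0.1, "hand": -1}]}}

```text
time_s: 2.78
eef_pos: [447.9, 23.7, 120.1]
ee_rot: [0.526, 0.474, 0.525, -0.473]
force: [1.9, 0.3, 0.2]
grip_width: 0.389
```

```bash
python3 st.py
```

```text
2.775 [447.9  23.7 120.1] psi -1.466 f [1.9 0.3 0.2] w 33.0
```

Call:
{"op": "carry_out", "data": {"targets": [{"x": 0.006, "y": -0.06, "z": 0, "ax": 0, "ay": 0, "az": 0.02, "hand": -1}, {"x": 0.012, "y": -0.12, "z": 0, "ax": 0, "ay": 0, "az": 0.04, "hand": -1}, {"x": 0.018, "y": -0.18, "z": 0, "ax": 0, "ay": 0, "az": 0.06, "hand": -1}, {"x": 0.024, "y": -0.24, "z": 0, "ax": 0, "ay": 0, "az": 0.08, "hand": -1}, {"x": 0.03, "y": -0.3, "z": 0, "ax": 0, "ay": 0, "az": 0.1, "hand": -1}]}}

```text
time_s: 3.4
eef_pos: [477.9, -276.7, 120.1]
ee_rot: [0.549, 0.447, 0.547, -0.447]
force: [0.3, 0.2, -0.6]
grip_width: 0.398
```

Call:
{"op": "carry_out", "data": {"targets": [{"x": 0.006, "y": -0.05, "z": 0, "ax": 0, "ay": 0, "az": 0, "hand": -1}, {"x": 0.011, "y": -0.096, "z": -0.03, "ax": 0, "ay": 0, "az": 0, "hand": -1}, {"x": 0.011, "y": -0.096, "z": -0.06, "ax": 0, "ay": 0, "az": 0, "hand": -1}, {"x": 0.011, "y": -0.096, "z": -0.06, "ax": 0, "ay": 0, "az": 0, "hand": -1}]}}

```text
time_s: 3.9
eef_pos: [488.0, -369.9, 57.6]
ee_rot: [0.547, 0.447, 0.549, -0.447]
force: [0.8, -0.2, -1.0]
grip_width: 0.394
```

```bash
python3 st.py
```

```text
3.9 [ 488.  -369.9   57.6] psi -1.369 f [ 0.8 -0.2 -1. ] w 33.5
```

Call:
{"op": "carry_out", "data": {"targets": [{"x": 0.0005, "y": -0.002, "z": -0.025, "ax": 0, "ay": 0, "az": 0, "hand": -1}, {"x": 0.0005, "y": -0.002, "z": -0.034, "ax": 0, "ay": 0, "az": 0, "hand": -1}, {"x": 0.0005, "y": -0.002, "z": -0.034, "ax": 0, "ay": 0, "az": 0, "hand": -1}]}}

```text
time_s: 4.28
eef_pos: [489.6, -372.4, 25.7]
ee_rot: [0.548, 0.447, 0.548, -0.447]
force: [-0.0, -1.2, 0.3]
grip_width: 0.393
```

```bash
python3 st.py
python3 - <<'E'
from h import *
for n in("top","side"):
    im=viewer.capture(n); cv2.imwrite(f"pics/{n}2.png",im)
s=cv2.imread("pics/side2.png"); cv2.imwrite("pics/s2c.png",cv2.resize(s[200:330,240:400],None,fx=4,fy=4,interpolation=cv2.INTER_CUBIC))
E
```

```text
4.275 [ 489.6 -372.4   25.7] psi -1.368 f [-0.  -1.2  0.3] w 33.4
```

View pics/s2c.png

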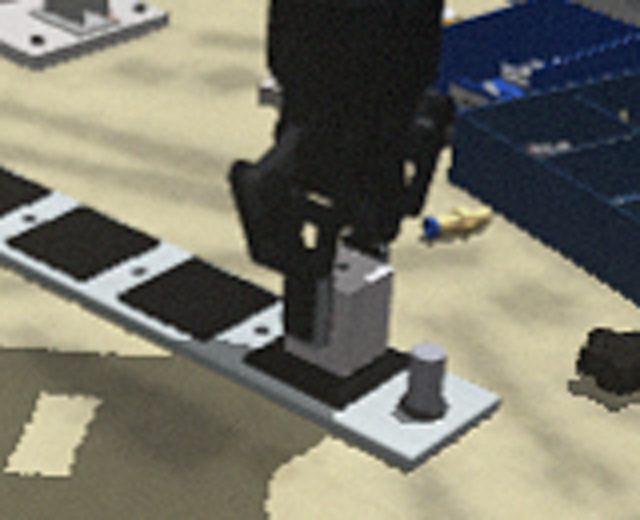

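The side view shows block 44 just over the end pad beside the post, bottom corner at about (326,294) full-frame. I'll lower gently until contact.

Call:
{"op": "carry_out", "data": {"targets": [{"x": 0, "y": 0, "z": -0.0015, "ax": 0, "ay": 0, "az": 0, "hand": -1}, {"x": 0, "y": 0, "z": -0.003, "ax": 0, "ay": 0, "az": 0, "hand": -1}, {"x": 0, "y": 0, "z": -0.003, "ax": 0, "ay": 0, "az": 0, "hand": -1}]}}

```text
time_s: 4.75
eef_pos: [489.4, -372.7, 21.9]
ee_rot: [0.548, 0.447, 0.548, -0.447]
force: [0.8, -1.4, 0.0]
grip_width: 0.389
```

```bash
python3 st.py
```

```text
4.75 [ 489.4 -372.7   21.9] psi -1.368 f [ 0.8 -1.4  0. ] w 33.1
```

Call:
{"op": "carry_out", "data": {"targets": [{"x": 0, "y": 0, "z": -0.001, "ax": 0, "ay": 0, "az": 0, "hand": -1}, {"x": 0, "y": 0, "z": -0.002, "ax": 0, "ay": 0, "az": 0, "hand": -1}]}}

```text
time_s: 5.0
eef_pos: [489.4, -372.7, 21.8]
ee_rot: [0.548, 0.447, 0.548, -0.447]
force: [-7.2, 6.9, 22.6]
grip_width: 0.394
```

```bash
python3 st.py
```

```text
5.0 [ 489.4 -372.7   21.8] psi -1.368 f [-7.2  6.9 22.6] w 33.5
```

Call:
{"op": "carry_out", "data": {"targets": [{"x": 0, "y": 0, "z": 0.001, "ax": 0, "ay": 0, "az": 0, "hand": 0.4}, {"x": 0, "y": 0, "z": 0.001, "ax": 0, "ay": 0, "az": 0, "hand": 0.4}, {"x": 0, "y": 0, "z": 0.04, "ax": 0, "ay": 0, "az": 0, "hand": 0.4}, {"x": 0, "y": 0, "z": 0.095, "ax": 0, "ay": 0, "az": 0, "hand": 0.4}, {"x": -0.006, "y": 0.055, "z": 0.11, "ax": 0, "ay": 0, "az": 0.14, "hand": 0.4}]}}

```text
time_s: 5.62
eef_pos: [484.2, -320.1, 132.8]
ee_rot: [0.58, 0.407, 0.575, -0.408]
force: [0.7, 0.0, -1.3]
grip_width: 0.7
```

Call:
{"op": "carry_out", "data": {"targets": [{"x": -0.007, "y": 0.06, "z": 0, "ax": 0, "ay": 0, "az": 0.18, "hand": 0.4}, {"x": -0.014, "y": 0.12, "z": 0, "ax": 0, "ay": 0, "az": 0.36, "hand": 0.3}, {"x": -0.021, "y": 0.18, "z": 0, "ax": 0, "ay": 0, "az": 0.54, "hand": 0.3}, {"x": -0.028, "y": 0.24, "z": 0, "ax": 0, "ay": 0, "az": 0.72, "hand": 0.3}, {"x": -0.035, "y": 0.3, "z": 0, "ax": 0, "ay": 0, "az": 0.9, "hand": 0.3}]}}

```text
time_s: 6.25
eef_pos: [447.8, -15.9, 129.7]
ee_rot: [0.698, 0.114, 0.698, -0.114]
force: [0.6, 0.0, 0.3]
grip_width: 0.651
```

```bash
python3 st.py
```

```text
6.25 [447.8 -15.9 129.7] psi -0.323 f [0.6 0.  0.3] w 55.3
```

Call:
{"op": "carry_out", "data": {"targets": [{"x": -0.006, "y": 0.055, "z": 0, "ax": 0, "ay": 0, "az": 0.17, "hand": 0.3}, {"x": -0.0115, "y": 0.1105, "z": -0.02, "ax": 0, "ay": 0, "az": 0.323, "hand": 0.3}, {"x": -0.0115, "y": 0.1105, "z": -0.07, "ax": 0, "ay": 0, "az": 0.323, "hand": 0.3}, {"x": -0.0115, "y": 0.1105, "z": -0.07, "ax": 0, "ay": 0, "az": 0.323, "hand": 0.3}]}}

```text
time_s: 6.75
eef_pos: [434.9, 93.3, 57.7]
ee_rot: [0.705, 0.002, 0.709, -0.002]
force: [0.1, -0.8, 0.7]
grip_width: 0.651
```

```bash
python3 st.py
```

```text
6.75 [434.9  93.3  57.7] psi -0.005 f [ 0.1 -0.8  0.7] w 55.4
```

Call:
{"op": "carry_out", "data": {"targets": [{"x": 0.001, "y": 0.001, "z": -0.04, "ax": 0, "ay": 0, "az": 0.005, "hand": 0.3}, {"x": 0.001, "y": 0.001, "z": -0.051, "ax": 0, "ay": 0, "az": 0.005, "hand": 0.3}, {"x": 0.001, "y": 0.001, "z": -0.051, "ax": 0, "ay": 0, "az": 0.005, "hand": -1}, {"x": 0.001, "y": 0.001, "z": -0.051, "ax": 0, "ay": 0, "az": 0.005, "hand": -1}, {"x": 0.001, "y": 0.001, "z": -0.051, "ax": 0, "ay": 0, "az": 0.005, "hand": -1}]}}

```text
time_s: 7.38
eef_pos: [438.9, 93.7, 10.2]
ee_rot: [0.708, 0.0, 0.706, -0.0]
force: [-1.4, -2.4, 8.0]
grip_width: 0.338
```

```bash
python3 st.py
```

```text
7.375 [438.9  93.7  10.2] psi -0.0 f [-1.4 -2.4  8. ] w 28.7
```

Call:
{"op": "carry_out", "data": {"targets": [{"x": 0, "y": 0, "z": 0.06, "ax": 0, "ay": 0, "az": 0, "hand": -1}, {"x": 0.003, "y": -0.035, "z": 0.1, "ax": 0, "ay": 0, "az": 0.02, "hand": -1}, {"x": 0.009, "y": -0.095, "z": 0.1, "ax": 0, "ay": 0, "az": 0.05, "hand": -1}, {"x": 0.015, "y": -0.155, "z": 0.1, "ax": 0, "ay": 0, "az": 0.08, "hand": -1}, {"x": 0.021, "y": -0.215, "z": 0.1, "ax": 0, "ay": 0, "az": 0.11, "hand": -1}]}}

```text
time_s: 8.0
eef_pos: [458.8, -123.1, 109.7]
ee_rot: [0.706, -0.039, 0.706, 0.039]
force: [1.1, 0.6, -1.3]
grip_width: 0.339
```

Call:
{"op": "carry_out", "data": {"targets": [{"x": 0.006, "y": -0.06, "z": 0, "ax": 0, "ay": 0, "az": 0.03, "hand": -1}, {"x": 0.011, "y": -0.115, "z": 0, "ax": 0, "ay": 0, "az": 0.06, "hand": -1}, {"x": 0.015, "y": -0.173, "z": 0, "ax": 0, "ay": 0, "az": 0.095, "hand": -1}, {"x": 0.015, "y": -0.173, "z": -0.05, "ax": 0, "ay": 0, "az": 0.095, "hand": -1}, {"x": 0.015, "y": -0.173, "z": -0.07, "ax": 0, "ay": 0, "az": 0.095, "hand": -1}]}}

```text
time_s: 8.62
eef_pos: [472.7, -294.0, 36.9]
ee_rot: [0.703, -0.071, 0.704, 0.073]
force: [0.9, 0.3, -0.5]
grip_width: 0.34
```

```bash
python3 st.py; python3 st.py
```

```text
8.625 [ 472.7 -294.    36.9] psi 0.203 f [ 0.9  0.3 -0.5] w 28.9
8.625 [ 472.7 -294.    36.9] psi 0.203 f [ 0.9  0.3 -0.5] w 28.9
```

Lower to contact (expected at z about 21) and check before releasing.

Call:
{"op": "carry_out", "data": {"targets": [{"x": 0.001, "y": 0, "z": -0.012, "ax": 0, "ay": 0, "az": 0, "hand": -1}, {"x": 0.001, "y": 0, "z": -0.0145, "ax": 0, "ay": 0, "az": 0, "hand": -1}, {"x": 0.001, "y": 0, "z": -0.0155, "ax": 0, "ay": 0, "az": 0, "hand": -1}]}}

```text
time_s: 9.0
eef_pos: [475.2, -294.4, 24.1]
ee_rot: [0.704, -0.073, 0.703, 0.072]
force: [-0.4, 0.9, -0.3]
grip_width: 0.342
```

```bash
python3 st.py
```

```text
9.0 [ 475.2 -294.4   24.1] psi 0.205 f [-0.4  0.9 -0.3] w 29.1
```

Call:
{"op": "carry_out", "data": {"targets": [{"x": 0, "y": 0, "z": -0.001, "ax": 0, "ay": 0, "az": 0, "hand": -1}, {"x": 0, "y": 0, "z": -0.002, "ax": 0, "ay": 0, "az": 0, "hand": -1}, {"x": 0, "y": 0, "z": -0.002, "ax": 0, "ay": 0, "az": 0, "hand": -1}]}}

```text
time_s: 9.38
eef_pos: [474.8, -294.1, 21.3]
ee_rot: [0.703, -0.072, 0.703, 0.072]
force: [0.5, 0.7, -1.2]
grip_width: 0.34
```

```bash
python3 st.py
```

```text
9.375 [ 474.8 -294.1   21.3] psi 0.205 f [ 0.5  0.7 -1.2] w 28.9
```

Call:
{"op": "carry_out", "data": {"targets": [{"x": 0, "y": 0, "z": -0.001, "ax": 0, "ay": 0, "az": 0, "hand": 0.2}, {"x": 0, "y": 0, "z": 0, "ax": 0, "ay": 0, "az": 0, "hand": 0.2}, {"x": 0, "y": 0, "z": 0.05, "ax": 0, "ay": 0, "az": 0, "hand": 0.2}, {"x": 0, "y": 0, "z": 0.11, "ax": 0, "ay": 0, "az": -0.1, "hand": 0.2}, {"x": 0.006, "y": 0.024, "z": 0.165, "ax": 0, "ay": 0, "az": -0.28, "hand": 0.2}]}}

```text
time_s: 10.0
eef_pos: [480.6, -270.7, 188.4]
ee_rot: [0.707, 0.029, 0.706, -0.029]
force: [0.0, -0.1, -0.2]
grip_width: 0.602
```

Call:
{"op": "carry_out", "data": {"targets": [{"x": 0.011, "y": 0.045, "z": 0.035, "ax": 0, "ay": 0, "az": -0.18, "hand": 0.2}, {"x": 0.025, "y": 0.105, "z": 0.04, "ax": 0, "ay": 0, "az": -0.36, "hand": 0.2}, {"x": 0.039, "y": 0.165, "z": 0.04, "ax": 0, "ay": 0, "az": -0.54, "hand": 0.2}, {"x": 0.053, "y": 0.225, "z": 0.04, "ax": 0, "ay": 0, "az": -0.72, "hand": 0.2}, {"x": 0.067, "y": 0.285, "z": 0.04, "ax": 0, "ay": 0, "az": -0.9, "hand": 0.2}]}}

```text
time_s: 10.62
eef_pos: [544.0, -2.3, 226.5]
ee_rot: [0.631, 0.32, 0.631, -0.319]
force: [0.5, -0.1, 0.5]
grip_width: 0.6
```

```bash
python3 st.py
python3 - <<'E'
from h import *
s=viewer.capture("side"); t=viewer.capture("top")
cv2.imwrite("pics/t3.png",t)
a=cv2.resize(s[220:330,190:390],None,fx=4,fy=4,interpolation=cv2.INTER_CUBIC)
cv2.imwrite("pics/s3c.png",a)
E
```

```text
10.625 [544.   -2.3 226.5] psi -0.938 f [ 0.5 -0.1  0.5] w 51.0
```

View pics/s3c.png

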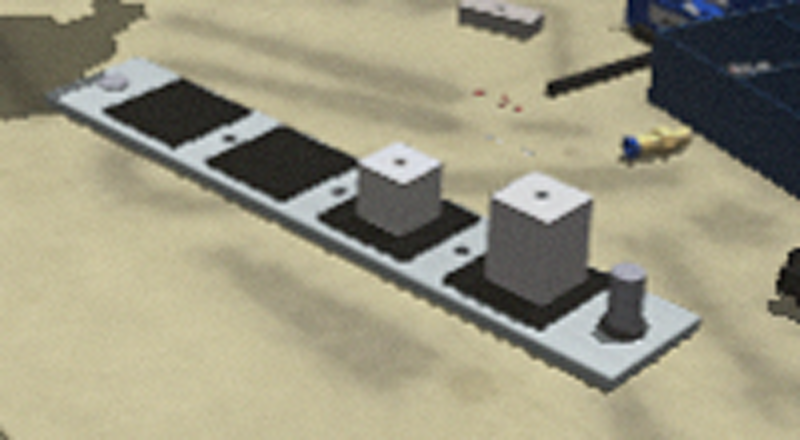

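Side crop: cube and tall block stand squarely centred on pads 3 and 4 (tops at about (290,260) and (325,269) full-frame). On to block 18.

Call:
{"op": "carry_out", "data": {"targets": [{"x": 0.014, "y": 0.06, "z": 0, "ax": 0, "ay": 0, "az": -0.16, "hand": 0.2}, {"x": 0.028, "y": 0.12, "z": 0, "ax": 0, "ay": 0, "az": -0.32, "hand": 0.2}, {"x": 0.042, "y": 0.18, "z": 0, "ax": 0, "ay": 0, "az": -0.48, "hand": 0.2}, {"x": 0.056, "y": 0.24, "z": 0, "ax": 0, "ay": 0, "az": -0.633, "hand": 0.2}, {"x": 0.0625, "y": 0.2685, "z": -0.045, "ax": 0, "ay": 0, "az": -0.633, "hand": 0.2}]}}

```text
time_s: 11.35
eef_pos: [607.9, 267.2, 183.6]
ee_rot: [0.503, 0.5, 0.5, -0.496]
force: [0.2, -0.3, -0.3]
grip_width: 0.598
```

Call:
{"op": "carry_out", "data": {"targets": [{"x": 0, "y": 0, "z": -0.055, "ax": 0, "ay": 0, "az": 0, "hand": 0.2}, {"x": 0, "y": 0, "z": -0.11, "ax": 0, "ay": 0, "az": 0, "hand": 0.2}, {"x": 0, "y": 0, "z": -0.14, "ax": 0, "ay": 0, "az": 0, "hand": 0.2}, {"x": 0, "y": 0, "z": -0.14, "ax": 0, "ay": 0, "az": 0, "hand": 0.2}]}}

```text
time_s: 11.85
eef_pos: [605.3, 263.5, 39.1]
ee_rot: [0.501, 0.497, 0.502, -0.5]
force: [-0.1, -1.5, -0.1]
grip_width: 0.596
```

```bash
python3 st.py
```

```text
11.85 [605.3 263.5  39.1] psi -1.565 f [-0.1 -1.5 -0.1] w 50.7
```

Call:
{"op": "carry_out", "data": {"targets": [{"x": 0.001, "y": 0.0015, "z": -0.025, "ax": 0, "ay": 0, "az": -0.003, "hand": 0.2}, {"x": 0.001, "y": 0.0015, "z": -0.0335, "ax": 0, "ay": 0, "az": -0.003, "hand": 0.2}, {"x": 0.001, "y": 0.0015, "z": -0.0335, "ax": 0, "ay": 0, "az": -0.003, "hand": -1}, {"x": 0.001, "y": 0.0015, "z": -0.0335, "ax": 0, "ay": 0, "az": -0.003, "hand": -1}, {"x": 0.001, "y": 0.0015, "z": -0.0335, "ax": 0, "ay": 0, "az": -0.003, "hand": -1}]}}

```text
time_s: 12.48
eef_pos: [608.1, 266.0, 9.2]
ee_rot: [0.501, 0.5, 0.5, -0.499]
force: [-0.7, -0.3, 5.5]
grip_width: 0.274
```

```bash
python3 st.py
```

```text
12.475 [608.1 266.    9.2] psi -1.568 f [-0.7 -0.3  5.5] w 23.3
```

Call:
{"op": "carry_out", "data": {"targets": [{"x": 0, "y": 0, "z": 0.06, "ax": 0, "ay": 0, "az": 0, "hand": -1}, {"x": 0, "y": 0, "z": 0.12, "ax": 0, "ay": 0, "az": 0, "hand": -1}, {"x": 0, "y": 0, "z": 0.18, "ax": 0, "ay": 0, "az": 0, "hand": -1}, {"x": -0.015, "y": -0.03, "z": 0.225, "ax": 0, "ay": 0, "az": 0.02, "hand": -1}, {"x": -0.035, "y": -0.085, "z": 0.225, "ax": 0, "ay": 0, "az": 0.04, "hand": -1}]}}

```text
time_s: 13.1
eef_pos: [573.0, 181.1, 236.7]
ee_rot: [0.513, 0.491, 0.51, -0.486]
force: [0.7, -1.0, -1.6]
grip_width: 0.277
```

Call:
{"op": "carry_out", "data": {"targets": [{"x": -0.018, "y": -0.058, "z": 0, "ax": 0, "ay": 0, "az": 0.03, "hand": -1}, {"x": -0.036, "y": -0.116, "z": 0, "ax": 0, "ay": 0, "az": 0.06, "hand": -1}, {"x": -0.054, "y": -0.174, "z": 0, "ax": 0, "ay": 0, "az": 0.09, "hand": -1}, {"x": -0.072, "y": -0.232, "z": 0, "ax": 0, "ay": 0, "az": 0.12, "hand": -1}, {"x": -0.09, "y": -0.29, "z": 0, "ax": 0, "ay": 0, "az": 0.15, "hand": -1}]}}

```text
time_s: 13.72
eef_pos: [481.4, -110.8, 233.2]
ee_rot: [0.546, 0.449, 0.546, -0.449]
force: [1.9, -0.5, 0.2]
grip_width: 0.278
```

```bash
python3 st.py
```

```text
13.725 [ 481.4 -110.8  233.2] psi -1.377 f [ 1.9 -0.5  0.2] w 23.6
```

Call:
{"op": "carry_out", "data": {"targets": [{"x": -0.013, "y": -0.055, "z": -0.02, "ax": 0, "ay": 0, "az": 0.011, "hand": -1}, {"x": -0.026, "y": -0.1, "z": -0.06, "ax": 0, "ay": 0, "az": 0.011, "hand": -1}, {"x": -0.026, "y": -0.106, "z": -0.12, "ax": 0, "ay": 0, "az": 0.011, "hand": -1}, {"x": -0.026, "y": -0.106, "z": -0.175, "ax": 0, "ay": 0, "az": 0.011, "hand": -1}, {"x": -0.026, "y": -0.106, "z": -0.19, "ax": 0, "ay": 0, "az": 0.011, "hand": -1}]}}

```text
time_s: 14.35
eef_pos: [455.1, -214.3, 40.6]
ee_rot: [0.547, 0.447, 0.55, -0.447]
force: [0.6, -0.0, 0.0]
grip_width: 0.282
```

Call:
{"op": "carry_out", "data": {"targets": [{"x": 0, "y": 0, "z": -0.012, "ax": 0, "ay": 0, "az": 0, "hand": -1}, {"x": 0, "y": 0, "z": -0.015, "ax": 0, "ay": 0, "az": 0, "hand": -1}]}}

```text
time_s: 14.6
eef_pos: [457.0, -215.4, 28.6]
ee_rot: [0.549, 0.446, 0.548, -0.446]
force: [-0.1, 0.3, 0.4]
grip_width: 0.277
```

```bash
python3 st.py
```

```text
14.6 [ 457.  -215.4   28.6] psi -1.367 f [-0.1  0.3  0.4] w 23.6
```

Call:
{"op": "carry_out", "data": {"targets": [{"x": -0.0005, "y": -0.001, "z": -0.004, "ax": 0, "ay": 0, "az": 0, "hand": -1}, {"x": -0.0005, "y": -0.001, "z": -0.005, "ax": 0, "ay": 0, "az": 0, "hand": -1}, {"x": -0.0005, "y": -0.001, "z": -0.005, "ax": 0, "ay": 0, "az": 0, "hand": -1}]}}

```text
time_s: 14.98
eef_pos: [456.0, -216.2, 23.0]
ee_rot: [0.549, 0.447, 0.548, -0.447]
force: [0.0, -0.2, -0.3]
grip_width: 0.279
```

```bash
python3 st.py
```

```text
14.975 [ 456.  -216.2   23. ] psi -1.367 f [ 0.  -0.2 -0.3] w 23.7
```

Call:
{"op": "carry_out", "data": {"targets": [{"x": 0, "y": 0, "z": -0.0015, "ax": 0, "ay": 0, "az": 0, "hand": -1}, {"x": 0, "y": 0, "z": -0.003, "ax": 0, "ay": 0, "az": 0, "hand": -1}, {"x": 0, "y": 0, "z": -0.003, "ax": 0, "ay": 0, "az": 0, "hand": -1}]}}

```text
time_s: 15.35
eef_pos: [455.9, -216.1, 20.2]
ee_rot: [0.548, 0.446, 0.548, -0.447]
force: [-2.3, 2.2, 6.9]
grip_width: 0.277
```

```bash
python3 st.py
```

```text
15.35 [ 455.9 -216.1   20.2] psi -1.367 f [-2.3  2.2  6.9] w 23.5
```

Call:
{"op": "carry_out", "data": {"targets": [{"x": 0, "y": 0, "z": 0, "ax": 0, "ay": 0, "az": 0, "hand": 0}, {"x": 0, "y": 0, "z": 0.001, "ax": 0, "ay": 0, "az": 0, "hand": 0}, {"x": 0, "y": 0, "z": 0.05, "ax": 0, "ay": 0, "az": 0, "hand": 0}, {"x": 0.03, "y": 0.012, "z": 0.09, "ax": 0, "ay": 0, "az": 0.05, "hand": 0}, {"x": 0.085, "y": 0.035, "z": 0.09, "ax": 0, "ay": 0, "az": 0.1, "hand": 0}]}}

```text
time_s: 15.98
eef_pos: [542.6, -182.2, 113.4]
ee_rot: [0.572, 0.419, 0.568, -0.419]
force: [0.2, -0.4, -0.4]
grip_width: 0.503
```

Call:
{"op": "carry_out", "data": {"targets": [{"x": 0.055, "y": 0.022, "z": 0, "ax": 0, "ay": 0, "az": 0.05, "hand": 0}, {"x": 0.11, "y": 0.044, "z": 0, "ax": 0, "ay": 0, "az": 0.103, "hand": 0}, {"x": 0.136, "y": 0.055, "z": -0.03, "ax": 0, "ay": 0, "az": 0.103, "hand": 0}, {"x": 0.136, "y": 0.055, "z": -0.07, "ax": 0, "ay": 0, "az": 0.103, "hand": 0}, {"x": 0.136, "y": 0.055, "z": -0.07, "ax": 0, "ay": 0, "az": 0.103, "hand": 0}]}}

```text
time_s: 16.6
eef_pos: [675.1, -125.3, 36.3]
ee_rot: [0.588, 0.388, 0.593, -0.389]
force: [-0.1, -0.3, -0.3]
grip_width: 0.501
```

```bash
python3 st.py
```

```text
16.6 [ 675.1 -125.3   36.3] psi -1.164 f [-0.1 -0.3 -0.3] w 42.6
```

Call:
{"op": "carry_out", "data": {"targets": [{"x": 0.001, "y": -0.0005, "z": -0.02, "ax": 0, "ay": 0, "az": 0, "hand": 0}, {"x": 0.001, "y": -0.0005, "z": -0.033, "ax": 0, "ay": 0, "az": 0, "hand": 0}, {"x": 0.001, "y": -0.0005, "z": -0.033, "ax": 0, "ay": 0, "az": 0, "hand": -1}, {"x": 0.001, "y": -0.0005, "z": -0.033, "ax": 0, "ay": 0, "az": 0, "hand": -1}, {"x": 0.001, "y": -0.0005, "z": -0.033, "ax": 0, "ay": 0, "az": 0, "hand": -1}]}}

```text
time_s: 17.23
eef_pos: [678.1, -126.7, 7.4]
ee_rot: [0.591, 0.389, 0.59, -0.389]
force: [-0.1, -0.6, -0.2]
grip_width: 0.217
```

```bash
python3 st.py
```

```text
17.225 [ 678.1 -126.7    7.4] psi -1.164 f [-0.1 -0.6 -0.2] w 18.4
```

Call:
{"op": "carry_out", "data": {"targets": [{"x": 0, "y": 0, "z": 0.05, "ax": 0, "ay": 0, "az": 0, "hand": -1}, {"x": -0.02, "y": -0.001, "z": 0.09, "ax": 0, "ay": 0, "az": -0.03, "hand": -1}, {"x": -0.075, "y": -0.004, "z": 0.09, "ax": 0, "ay": 0, "az": -0.08, "hand": -1}, {"x": -0.13, "y": -0.007, "z": 0.09, "ax": 0, "ay": 0, "az": -0.13, "hand": -1}, {"x": -0.185, "y": -0.01, "z": 0.09, "ax": 0, "ay": 0, "az": -0.18, "hand": -1}]}}

```text
time_s: 17.85
eef_pos: [491.2, -136.6, 97.3]
ee_rot: [0.554, 0.441, 0.553, -0.441]
force: [0.6, -1.5, 0.3]
grip_width: 0.213
```

Call:
{"op": "carry_out", "data": {"targets": [{"x": -0.053, "y": -0.002, "z": 0, "ax": 0, "ay": 0, "az": -0.022, "hand": -1}, {"x": -0.053, "y": -0.002, "z": -0.03, "ax": 0, "ay": 0, "az": -0.022, "hand": -1}, {"x": -0.053, "y": -0.002, "z": -0.05, "ax": 0, "ay": 0, "az": -0.022, "hand": -1}, {"x": -0.053, "y": -0.002, "z": -0.06, "ax": 0, "ay": 0, "az": -0.022, "hand": -1}]}}

```text
time_s: 18.35
eef_pos: [439.8, -138.6, 36.4]
ee_rot: [0.548, 0.446, 0.549, -0.446]
force: [0.0, 0.4, 0.0]
grip_width: 0.216
```

```bash
python3 st.py
```

```text
18.35 [ 439.8 -138.6   36.4] psi -1.366 f [0.  0.4 0. ] w 18.4
```

Call:
{"op": "carry_out", "data": {"targets": [{"x": 0, "y": 0, "z": -0.012, "ax": 0, "ay": 0, "az": 0, "hand": -1}, {"x": 0, "y": 0, "z": -0.0145, "ax": 0, "ay": 0, "az": 0, "hand": -1}, {"x": 0, "y": 0, "z": -0.0165, "ax": 0, "ay": 0, "az": 0, "hand": -1}, {"x": 0, "y": 0, "z": -0.0165, "ax": 0, "ay": 0, "az": 0, "hand": -1}]}}

```text
time_s: 18.85
eef_pos: [440.0, -138.7, 20.4]
ee_rot: [0.549, 0.446, 0.548, -0.446]
force: [-0.7, 0.2, 0.4]
grip_width: 0.213
```

```bash
python3 st.py;python3 - <<'E'
from h import *
s=viewer.capture("side")
cv2.imwrite("pics/s4c.png",cv2.resize(s[210:330,180:380],None,fx=4,fy=4,interpolation=cv2.INTER_CUBIC))
E
```

```text
18.85 [ 440.  -138.7   20.4] psi -1.366 f [-0.7  0.2  0.4] w 18.1
```

View pics/s4c.png

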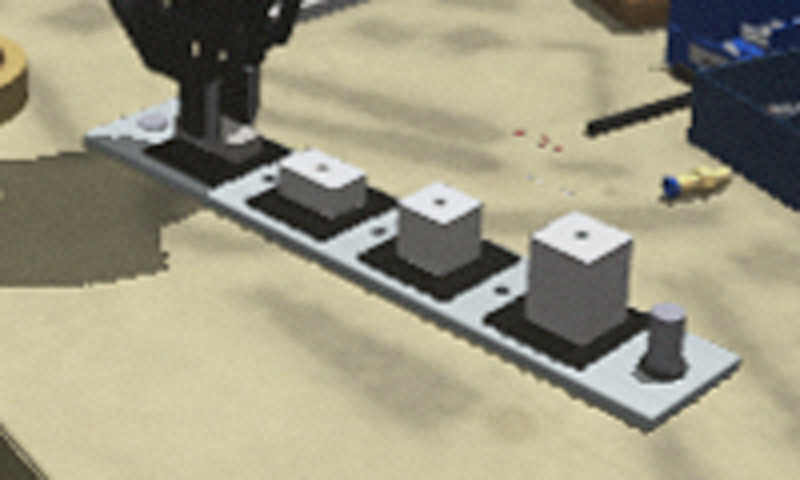

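Three blocks stand centred, and block 12 is held just over pad 1 at about (236,244). Touch down, release and retreat.

Call:
{"op": "carry_out", "data": {"targets": [{"x": 0, "y": 0, "z": -0.0015, "ax": 0, "ay": 0, "az": 0, "hand": -1}, {"x": 0, "y": 0, "z": -0.0025, "ax": 0, "ay": 0, "az": 0, "hand": -1}, {"x": 0, "y": 0, "z": -0.0025, "ax": 0, "ay": 0, "az": 0, "hand": -1}]}}

```text
time_s: 19.27
eef_pos: [439.9, -138.6, 17.8]
ee_rot: [0.549, 0.446, 0.548, -0.446]
force: [-0.0, 1.2, 0.8]
grip_width: 0.212
```

```bash
python3 st.py
```

```text
19.275 [ 439.9 -138.6   17.8] psi -1.366 f [-0.   1.2  0.8] w 18.0
```

Call:
{"op": "carry_out", "data": {"targets": [{"x": 0, "y": 0, "z": -0.001, "ax": 0, "ay": 0, "az": 0, "hand": -1}, {"x": 0, "y": 0, "z": -0.0015, "ax": 0, "ay": 0, "az": 0, "hand": -1}, {"x": 0, "y": 0, "z": -0.0015, "ax": 0, "ay": 0, "az": 0, "hand": -1}]}}

```text
time_s: 19.65
eef_pos: [439.9, -138.6, 17.6]
ee_rot: [0.549, 0.446, 0.548, -0.446]
force: [-6.6, 3.2, 23.5]
grip_width: 0.214
```

```bash
python3 st.py
```

```text
19.65 [ 439.9 -138.6   17.6] psi -1.366 f [-6.6  3.2 23.5] w 18.2
```

Contact. Release, go up, and clear the view to the left.

Call:
{"op": "carry_out", "data": {"targets": [{"x": 0, "y": 0, "z": 0.001, "ax": 0, "ay": 0, "az": 0, "hand": 0}, {"x": 0, "y": 0, "z": 0.001, "ax": 0, "ay": 0, "az": 0, "hand": 0}, {"x": 0, "y": 0, "z": 0.05, "ax": 0, "ay": 0, "az": 0, "hand": 0}, {"x": 0, "y": 0, "z": 0.11, "ax": 0, "ay": 0, "az": 0, "hand": 0}, {"x": 0, "y": 0.03, "z": 0.16, "ax": 0, "ay": 0, "az": 0, "hand": 0}]}}

```text
time_s: 20.27
eef_pos: [440.0, -109.2, 178.2]
ee_rot: [0.548, 0.447, 0.548, -0.447]
force: [0.7, 0.4, -0.2]
grip_width: 0.496
```

Call:
{"op": "carry_out", "data": {"targets": [{"x": 0, "y": 0.06, "z": 0, "ax": 0, "ay": 0, "az": 0, "hand": 0}, {"x": 0, "y": 0.12, "z": 0, "ax": 0, "ay": 0, "az": 0, "hand": 0}, {"x": 0, "y": 0.18, "z": 0, "ax": 0, "ay": 0, "az": 0, "hand": 0}, {"x": 0, "y": 0.24, "z": 0, "ax": 0, "ay": 0, "az": 0, "hand": 0}, {"x": 0, "y": 0.3, "z": 0, "ax": 0, "ay": 0, "az": 0, "hand": 0}]}}

```text
time_s: 20.9
eef_pos: [439.5, 193.4, 176.1]
ee_rot: [0.549, 0.446, 0.548, -0.446]
force: [2.1, -0.7, 0.9]
grip_width: 0.497
```

```bash
python3 st.py;python3 - <<'E'
from h import *
ims=np.mean([viewer.capture("top").astype(float) for _ in range(5)],0).astype('uint8'); s=viewer.capture("side")
P={12:(439.8,-138.6),18:(455.7,-216.6),30:(472.1,-294.5),44:(488.7,-373.1)}; S=8
for h,p in P.items():
    u,v=proj("top",[*p,11+h])[0]; x0,y0=int(u)-9,int(v)-9
    c=cv2.resize(ims[y0:y0+19,x0:x0+19],None,fx=S,fy=S,interpolation=cv2.INTER_CUBIC)
    W0=None; g=cv2.cvtColor(c,cv2.COLOR_BGR2GRAY)
    m=(g>90).astype('uint8'); cs=cv2.findContours(m,cv2.RETR_EXTERNAL,cv2.CHAIN_APPROX_NONE)[0]
    cs=[k for k in cs if cv2.pointPolygonTest(k,(76,76),True)>-30 and cv2.contourArea(k)<9000]
    if not cs: print(h,"none");continue
    k=max(cs,key=lambda q:cv2.pointPolygonTest(q,(76,76),True))
    W=plane("top",(k[:,0]+.5)/S-.5+[x0,y0],11+h)[:,:2].astype('float32'); r=cv2.minAreaRect(W)
    print(h,np.round(np.array(r[0])-p,1),np.round(r[1],1),round(r[2],1))
a=cv2.resize(ims[210:270,275:410],(800,356),interpolation=cv2.INTER_CUBIC)
b=cv2.resize(s[225:325,180:380],None,fx=2.4,fy=2.4,interpolation=cv2.INTER_CUBIC); b=cv2.copyMakeBorder(b,0,0,0,320,cv2.BORDER_CONSTANT)
cv2.imwrite("pics/f.png",np.vstack([a,b]))
E
```

```text
20.9 [439.5 193.4 176.1] psi -1.366 f [ 2.1 -0.7  0.9] w 42.2
12 none
18 [0. 1.] [27.5 42.3] 11.3
30 [-1.  -0.8] [32.3 32.8] 11.7
44 none
```

View pics/f.png

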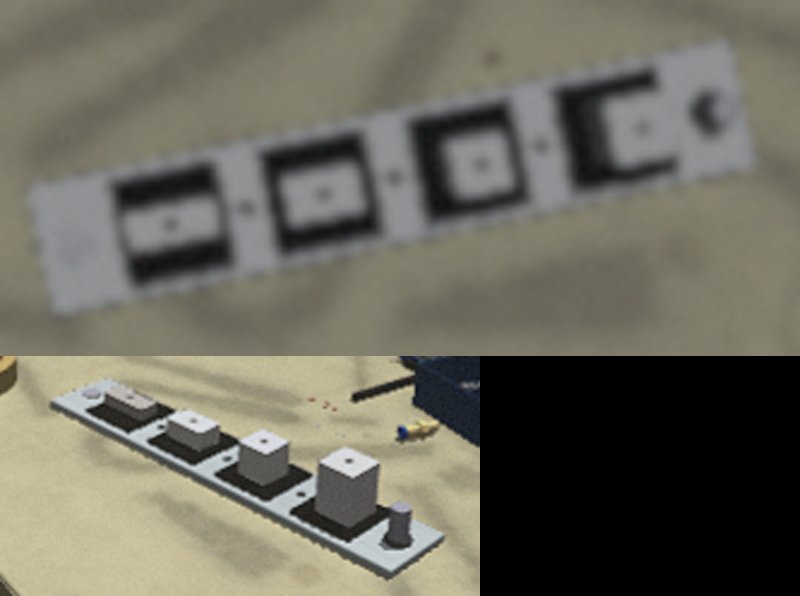

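Final views: all four blocks stand on the pads in order. I'll check 12 and 44 by their holes at (171,223) and (643,128) in this crop, with 18 and 30 as a reference.

Run:
```python
from h import *
P={12:(439.8,-138.6),18:(455.7,-216.6),30:(472.1,-294.5),44:(488.7,-373.1)}
H={12:(171,223),18:(323,194),30:(482,164),44:(643,128)}
f=800/135
for h in P: print(h,(plane("top",[[(H[h][0]+.5)/f-.5+275,(H[h][1]+.5)/f-.5+210]],11+h)[0,:2]-P[h]).round(1))
```

```text
12 [0.4 1.4]
18 [-0.2  0.9]
30 [-0.8 -1.9]
44 [ 1.1 -3.7]
```

Block 44 reads 3.7 mm off along the row. I'll check it against the side view.

Run:
```python
from h import *
P={18:(455.7,-216.6),30:(472.1,-294.5),44:(488.7,-373.1)}
s=viewer.capture("side")
g=cv2.cvtColor(s,cv2.COLOR_BGR2GRAY)
for h,p in P.items():
    u,v=proj("side",[*p,11+h])[0]; x,y=int(u),int(v)
    m=(g[y-12:y+13,x-18:x+19]>165).astype('uint8'); m=cv2.morphologyEx(m,cv2.MORPH_CLOSE,np.ones((5,5)))
    n,l,st,ce=cv2.connectedComponentsWithStats(m); i=1+np.argmax(st[1:,4])
    print(h,(u.round(1),v.round(1)),st[i],(plane("side",[ce[i]+[x-18,y-12]],11+h)[0,:2]-p).round(1))
# pads seen from side
k=cv2.resize(s[225:325,180:380],None,fx=4,fy=4); cv2.imwrite("pics/s5.png",k)
for p in P.values(): print(((proj("side",[*p,11])[0]-[180,225])*4).round(0))
```

```text
18 (np.float64(261.2), np.float64(252.0)) [  0   0  37  25 493] [10.5 13.6]
30 (np.float64(290.6), np.float64(260.0)) [  0   0  37  25 491] [ 4.2 12. ]
44 (np.float64(324.1), np.float64(268.2)) [  0   0  37  25 606] [6.4 7.6]
[324. 139.]
[440. 194.]
[570. 257.]
```

View pics/s5.png

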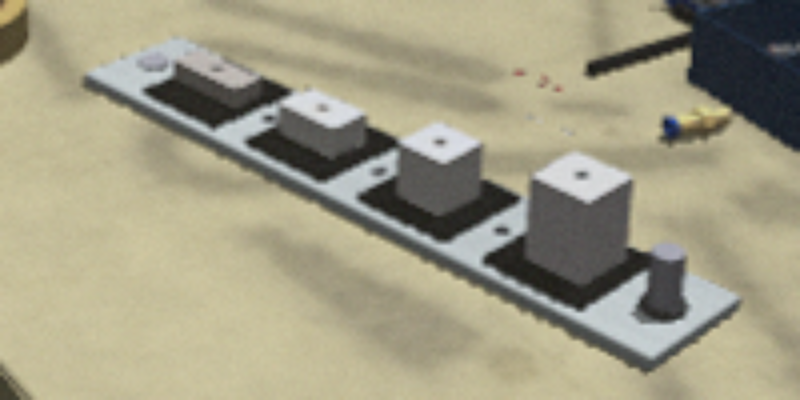

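```bash
python3 -c "
from rig import finish_job
print(finish_job())"
```

```text
the job is handed in; nothing more can be done
None
```

All four white blocks are on the pads in height order. The 44 mm block is next to the steel post, then the 30, the 18 and the 12, with the lowest farthest away. Each was gripped upright, lowered until it touched its pad and released. I handed the job in at about 21 s with the arm clear.

**Last checks:**
- Both camera views show every block standing upright. The 18 and 30 mm blocks measured square with the rail, and the other two look square.
- Hole positions in the top view put the 12, 18 and 30 mm blocks within about 2 mm of their pad centres.
- The 44 mm block is the least well centred. The top view put it about 3.7 mm towards the post and the side view about 2–3 mm. With the calibration good only to about 2 mm, I left it.

**Checks that failed:**
- The automatic top-face outline found no result for the 12 and 44 mm blocks.
- The side-view mask leaked into the background, so I discarded it. I picked out the holes by eye instead.

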